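# Refit the cooling on a repaired computer board

## Robot

A 7-joint arm with a two-finger parallel gripper is mounted at the origin on the work surface. World frame = base frame: x ahead of the robot, y to its left, z up, the work surface at z = 0. Lengths are in m, angles in rad, forces in N, time in s.
With the tool pointing down it reaches from about 0.35 to 0.9 m from the base axis. Payload 19.9 kg.
Tool frame: the origin (TCP) lies between the finger pads; the fingertips stand 25 mm ahead of it and the grasp point (between the pads) lies 6 mm ahead of it; z points along the fingers, y is the direction in which the jaws open and shut (so a half turn about z gives the same grasp; the last joint's range is limited). The gripper opens to 94 mm and grips with 3 to 60 N. Pads are 16 mm wide; open, the fingers measure 119 mm over their backs; the gripper's body (75 mm by 177 mm) begins 78 mm behind the grasp point.
Start: joints at [-1.198, 0.417, -0.01, 1.614, 0.005, 1.111, -0.053], TCP at [0.251, 0.572, 0.23] pointing down, gripper open.
Joint ranges: [-2.81, 2.81], [-0.39, 2.02], [-1.27, 1.25], [0.06, 2.57], [-1.19, 4.33], [0.19, 2], [-2.82, 2.82]. Speed limits (rad/s): [1.89, 1.89, 2.39, 2.39, 3.01, 3.01, 3.01].

## Interface

Orientations are given as a unit quaternion [x, y, z, w].
In Python, from bench import sensors, viewer, ticket, nets gives the robot as it stands. The module is installed in compiled form; this text tells all that it offers.
- The arm moves only by the tool drive_tool, never from a script. Its argument "rows" is a list of rows, each a list of 7 numbers: the turn, a rotation vector about the tool's x, y, z in rad, then the shift along the tool's x, y, z in cm, then the closure in counts, from 0 (fully open) to 255 (shut). A call has 1 to 5 rows; each row is the pose to reach, as a shift and turn from the pose measured when the call began, along the tool's axes at that moment; what a row does not reach only later rows make up. A row lasts 1/8 s, in which the tool goes at most 62.5 mm and 10.7 degrees, less where a joint would pass 70% of its speed; a pose out of reach is approached as far as the arm can. A call with a gripper value outside its range is refused whole. The fingers move at their own pace and stop on an object; "newtons" is the grip in N (left out, the last holds). Time passes only in rows, so rows that repeat a pose let the fingers close. It gives the time, the measured TCP pose, the force and the opening at its end, in the units of the state.
- sensors.state(): the state, without advancing time (a new reading comes with each control period).
- viewer.grab_frame(name): name is "side" or "top" or "wrist"; returns the picture (384x512x3 uint8, red, green, blue); there is no depth.
- viewer.get_calibration(name): a dict with "fovy" (degrees; the focal length in pixels is half the picture's height over the tangent of half this angle, whatever the lens; pixels are square), "cx", "cy" (the principal point, pixels), "pose" (4x4, takes a point from camera to world coordinates). Camera axes: x right, y down, z forward; pixel columns grow to the right and rows downward; lengths in m; the calibration is good to about 2 mm. A picture is of the moment at which its call begins: read the wrist's pose just before it. get_calibration takes no time and is no camera call; for the wrist camera it gives the pose at the moment of the call.
- ticket.close_job(): hands the job in, once; it reports no verdict.
Trained networks look in the newest picture that a camera, given by its name, has taken for a name from the list of things; names that differ only in an ending like _2 or _b are one class to them, and where a whole thing is asked for, a point or a joint stands for the part that bears it (a point fixed in the world has none). Each returns a list of dicts, best first, with "score" (0 to 1); they miss things now and then, are a little off and sometimes report something else, mostly with a low value. They report only what shows in the picture. A call takes as long as a camera call. They do not tell look-alikes from the thing itself.
- nets.boxes_of(camera, query): "location" ([x, y, z] in m, in world coordinates, good to about 4 mm: the middle of the surface that is visible of it).
- nets.regions_of(camera, query): "region" (384x512 bool, what is visible of it).
- nets.pinpoint(camera, query): "location" ([x, y, z] in m, in world coordinates, good to about 4 mm: a listed point, or the origin of a listed thing).
The state is a dict: "clock": time; "joint_positions": joint angles; "joint_velocities": joint speeds; "joint_efforts": joint torques, N m; "tool_pos": TCP position; "tool_rot": TCP orientation; "force": force on the tool from outside, world axes, zero at the start; "wrist_torque": the same for the moment, N m; "grip_width": finger opening in m.
Only numpy, scipy, OpenCV 4.12 (cv2) and the standard library are available. Lean on these libraries where they do the work, as an engineer would, in place of code of your own. Each camera call takes 0.05 s, during which the arm holds its last target.

## Task

Rebuild the cooling on the bench: first lay the processor in the socket of the dark mainboard, then gently set the copper heat sink centred on the processor, square to the board and with its lever pointing away from the blue memory modules, then lay the fan flat, centred and square on that heat sink with its yellow tab on any side but the lever's. Last, set the small blue heat sink centred and square on the chip of the green card. Leave the jar of capacitors and the solder spool standing where they are.

Things in the scene. Friction and masses are not known exactly. Their poses are not given: they have to be found in the camera images.
- processor_mid (a point): Loose processor, lid up: green square substrate 44 x 44 mm, 4 mm thick, on it a centred bright steel lid 34 x 34 mm, 8 mm thick (12 mm high in all; grip it by the lid). The point is its centre, 6 mm above its underside; axes parallel to its edges, z up. Any of the four ways round fits the socket.
- heatsink_mid (a point): Loose copper finned block 50 x 50 x 36 mm high, 0.2 kg; flat top. The point is the block's centre, 18 mm above its underside, z up. A 5 mm steel wire lever leaves the middle of its +x side 16 mm above the underside, reaches 54 mm from the centre and bends up there to a black tip 46 mm above the underside (10 mm over the fins). Grip it on its two y sides, which are solid flat faces.
- fan_mid (a point): Loose black square fan, frame 60 x 60 mm and 16 mm thick, lying flat, acting as a solid block. The point is its centre, 8 mm above its underside, z up. A yellow tab 14 mm wide and 5 mm thick, level with the underside, sticks out of the middle of its +x side, to 56 mm from the centre. Grip it on its two plain y sides.
- bluesink_mid (a point): Loose small blue finned heat sink, a block 40 x 40 mm and 22 mm high. The point is its centre, 11 mm above its underside; axes parallel to its edges, z up.
- socket (a point): Socket on the dark mainboard (150 x 140 mm, fixed, top 10 mm above the bench). The point is the centre of the gold seat the processor lies on, 14 mm above the bench; axes along its edges, z up, memory on its -x side. A white rim 3 mm high, 7 mm wide encloses 52 x 52 mm (4 mm spare round the processor). Other board parts stay under 21 mm above the bench.
- memory_top (a point): Two upright blue memory modules side by side, fixed on the mainboard: together 24 mm (x) by 100 mm (y), tops 55 mm above the bench. The point is the centre of their top, 63 mm from the socket's centre on its -x side (up to 8 mm off it in y).
- card_chip (a point): Chip of the green card (140 x 110 mm, fixed, top 10 mm above the bench). The point is the centre of the chip's flat top, 14 mm above the bench; it is a bright square of 26 x 26 mm on a black one of 34 x 34 mm; axes parallel to the card's edges, z up. Small capacitors at its +y edge end 19 mm above the bench.
- jar_mid (a point): Bystander: upright clear jar with white cap holding capacitors, 42 mm across, 50 mm high; the point is its centre, 25 mm up. To be left alone.
- spool_mid (a point): Bystander: solder spool with orange flanges standing on end, 50 mm across, 36 mm high; the point is its centre, 18 mm up. To be left alone.
There are look-alikes about, which are no part of the job. Of the things shaped like the part that bears heatsink_mid, the copper one is meant.

How it is judged:
On the way, in this order (a step that is already met when the one before it is completed fails the run):
1. the processor lies in the socket, released (horizontal distance between processor_mid and socket below 0.0065 m and z of processor_mid in the frame of socket between 0.004 and 0.008 m and angle between processor_mid's own z axis and vertical below 0.06 rad and contact force between the fingers and processor below 0.05 N), for 0.2 s.
2. the copper heat sink stands on the processor, lever away from the memory, released (horizontal distance between processor_mid and socket below 0.0065 m and z of processor_mid in the frame of socket between 0.004 and 0.008 m and angle between each of processor_mid, heatsink_mid's own z axis and vertical below 0.06 rad and horizontal distance between heatsink_mid and processor_mid below 0.01 m and z of heatsink_mid in the frame of processor_mid between 0.021 and 0.027 m and angle between the x axis of heatsink_mid and the x axis of socket, either way round below 0.26 rad and x of memory_top in the frame of heatsink_mid below -0.03 m and contact force between the fingers and heatsink below 0.05 N), for 0.2 s.
3. the fan lies on the copper heat sink, tab clear of the lever, released (horizontal distance between processor_mid and socket below 0.0065 m and z of processor_mid in the frame of socket between 0.004 and 0.008 m and angle between each of processor_mid, heatsink_mid, fan_mid's own z axis and vertical below 0.06 rad and horizontal distance between heatsink_mid and processor_mid below 0.01 m and z of heatsink_mid in the frame of processor_mid between 0.021 and 0.027 m and angle between the x axis of heatsink_mid and the x axis of socket, either way round below 0.26 rad and x of memory_top in the frame of heatsink_mid below -0.03 m and horizontal distance between fan_mid and heatsink_mid below 0.01 m and z of fan_mid in the frame of heatsink_mid between 0.023 and 0.029 m and (angle between the x axis of fan_mid and the x axis of heatsink_mid, either way round below 0.26 rad or angle between the x axis of fan_mid and the y axis of heatsink_mid, either way round below 0.26 rad) and x of memory_top in the frame of fan_mid above -0.042 m and contact force between the fingers and fan below 0.05 N), for 0.2 s.
4. the blue heat sink stands on the card's chip, released (horizontal distance between bluesink_mid and card_chip below 0.008 m and z of bluesink_mid in the frame of card_chip between 0.008 and 0.014 m and angle between bluesink_mid's own z axis and vertical below 0.06 rad and (angle between the x axis of bluesink_mid and the x axis of card_chip, either way round below 0.26 rad or angle between the x axis of bluesink_mid and the y axis of card_chip, either way round below 0.26 rad) and contact force between the fingers and bluesink below 0.05 N), for 0.2 s.
At the end, for the whole second after the job is handed in: Processor flat on the seat within the rim; copper sink upright on it within 10 mm, lever away from the memory; fan flat on it within 10 mm, tab not on the lever's side; blue sink on the card's chip within 8 mm; each square within 15 degrees, upright, released and at rest (all of step 3 and all of step 4 and linear speed of each of processor, heatsink, fan, bluesink below 0.02 m/s and contact force between the fingers and processor below 0.05 N and contact force between the fingers and heatsink below 0.05 N); the robot touches nothing.
It fails at once if the jar of capacitors is moved by more than 20 mm (distance of jar_mid from where it was at the start of the episode above 0.02 m).
It fails at once if the solder spool is moved by more than 20 mm (distance of spool_mid from where it was at the start of the episode above 0.02 m).
It fails at once if the copper heat sink is dropped or slammed on the processor (over 0.4 m/s within 10 mm above it) (horizontal distance between heatsink_mid and processor_mid below 0.03 m and z of heatsink_mid in the frame of processor_mid between 0 and 0.034 m and linear speed of heatsink above 0.4 m/s).
It also fails if it takes over 93 s, if anything falls off the work surface, if the arm or the gripper's body presses on something with over 40 N, if the wrist force passes 120 N, or if a joint passes its speed limit or range.

## Working session

There is one attempt and no reset: what is moved stays moved. The work goes in short steps, Python scripts to look and compute and a tool call to move; the robot and the scene stay as the last step left them, time stands still between calls to the robot, and variables do not carry over. Pictures are saved under pics/ and viewed, and the job is handed in when it is done.

Besides the shell and the picture viewer there is one more tool, called by a JSON object that holds its "name" and its "arguments", one argument or row to a line. drive_tool: Moves the arm, as the interface text tells. Its arguments: {"type":"object","properties":{"rows":{"type":"array","items":{"type":"array","items":{"type":"number"}}},"newtons":{"type":"number"}},"required":["rows"]}

```bash
mkdir -p pics; cat > h.py <<'E'
import numpy as np, cv2
from bench import sensors, viewer, ticket, nets
from scipy.spatial.transform import Rotation as R
def save(cam,name,crop=None,scale=1):
    im=viewer.grab_frame(cam); o=im
    if crop: x0,y0,x1,y1=crop; o=im[y0:y1,x0:x1]
    if scale!=1: o=cv2.resize(o,None,fx=scale,fy=scale,interpolation=cv2.INTER_CUBIC)
    cv2.imwrite('pics/'+name+'.png',o[:,:,::-1]); return im
def cal(cam):
    c=viewer.get_calibration(cam); f=192/np.tan(np.radians(c['fovy'])/2); return f,c['cx'],c['cy'],np.array(c['pose'])
def proj(cam,p,c=None):
    f,cx,cy,T=c or cal(cam); q=T[:3,:3].T@(np.array(p)-T[:3,3]); return np.array([cx+f*q[0]/q[2],cy+f*q[1]/q[2]])
def unproj(cam,uv,z,c=None):
    f,cx,cy,T=c or cal(cam); d=T[:3,:3]@np.array([(uv[0]-cx)/f,(uv[1]-cy)/f,1]); o=T[:3,3]; return o+d*(z-o[2])/d[2]
def go(xyz,yaw=None):
    """needed tool-frame shift (cm), turn to get TCP at xyz, tool straight down, jaw axis(tool y) yaw in world"""
    s=sensors.state(); r=R.from_quat(s['tool_rot']); M=r.as_matrix()
    d=M.T@(np.array(xyz)-s['tool_pos'])*100
    rv=np.zeros(3)
    if yaw is not None:
        best=None
        for k in (0,np.pi):
            y=np.array([np.cos(yaw+k),np.sin(yaw+k),0]); z=np.array([0,0,-1]); x=np.cross(y,z)
            v=(r.inv()*R.from_matrix(np.array([x,y,z]).T)).as_rotvec()
            if best is None or np.linalg.norm(v)<np.linalg.norm(best): best=v
        rv=best
    print('turn',rv.round(3),'shift',d.round(2),'| t',s['clock'],'tcp',np.round(s['tool_pos'],4),'w',s['grip_width'],'F',np.round(s['force'],2))
    return rv,d
E
python3 - <<'E'
from h import *
print(sensors.state())
for c in ('side','top','wrist'): 
    save(c,'a_'+c); print(c,cal(c))
for q in ['processor_mid','heatsink_mid','fan_mid','bluesink_mid','socket','memory_top','card_chip','jar_mid','spool_mid']:
    for r in nets.pinpoint('top',q): print(q,np.round(r['location'],4),round(r['score'],2),proj('top',r['location']).round())
E
```

```text
{'clock': 0.0, 'joint_positions': array([-1.19850284,  0.41795784, -0.01033544,  1.61417983,  0.00473094,
        1.11068758, -0.05298362]), 'joint_velocities': array([ 0.00057119, -0.00064708,  0.0005955 ,  0.00045785, -0.00294505,
       -0.00016006, -0.00036694]), 'joint_efforts': array([-9.16348727e-04, -8.51260972e+01,  6.38119373e-01, -4.25988221e+01,
       -4.89083806e-02,  1.87987788e-02,  1.47925352e-04]), 'tool_pos': array([0.25116358, 0.57193281, 0.22983282]), 'tool_rot': array([ 2.05390479e-01,  9.78679920e-01, -6.00237053e-04, -7.21727756e-05]), 'force': array([-0.19774505,  0.38480357,  0.34485098]), 'wrist_torque': array([-0.04651245, -0.03266648,  0.06395049]), 'grip_width': 0.09403063429172961}
side (np.float64(405.8904329168713), 250.31229709862208, 189.6885192410267, array([[ 0.82462946, -0.44924802,  0.34374768,  0.16383624],
       [-0.56539656, -0.6355811 ,  0.52570277, -0.55965206],
       [-0.0176914 , -0.62786375, -0.77812218,  0.95196592],
       [ 0.        ,  0.        ,  0.        ,  1.        ]]))
top (np.float64(498.4231902500666), 252.58324318348812, 
[... 555 characters left out ...]
-9.70280006e-01,
         3.85194091e-01],
       [ 0.00000000e+00,  0.00000000e+00,  0.00000000e+00,
         1.00000000e+00]]))
processor_mid [ 0.6079 -0.3365  0.0032] 0.49 [390. 176.]
heatsink_mid [0.6135 0.3361 0.0193] 0.77 [145. 175.]
heatsink_mid [0.7221 0.4178 0.0137] 0.71 [117. 137.]
heatsink_mid [0.3375 0.4178 0.0128] 0.71 [113. 277.]
fan_mid [ 0.4422 -0.3338  0.0068] 0.66 [392. 237.]
bluesink_mid [0.4644 0.3229 0.0073] 0.72 [149. 230.]
socket [0.5864 0.1304 0.0135] 0.75 [220. 185.]
memory_top [0.5262 0.1374 0.0534] 0.64 [216. 205.]
card_chip [ 0.5603 -0.1386  0.0123] 0.95 [319. 193.]
jar_mid [0.3783 0.0346 0.0234] 0.6 [256. 261.]
spool_mid [ 0.7484 -0.0244  0.0139] 0.65 [276. 126.]
```

View pics/a_top.png

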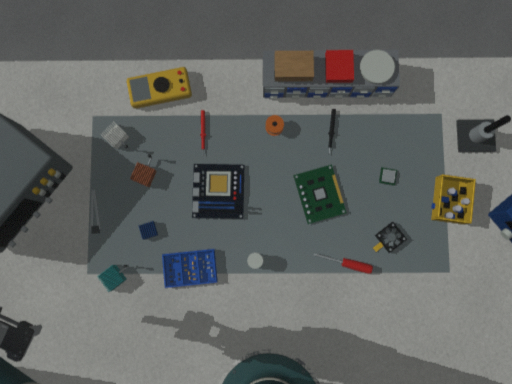

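View pics/a_side.png

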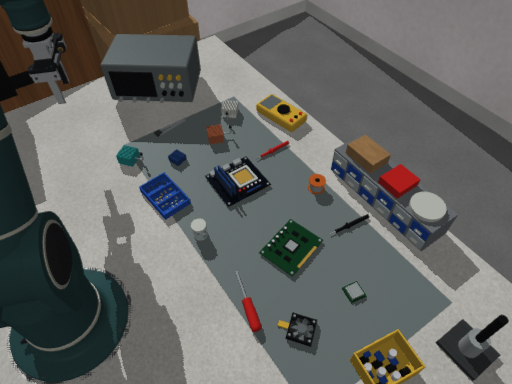

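View pics/a_wrist.png

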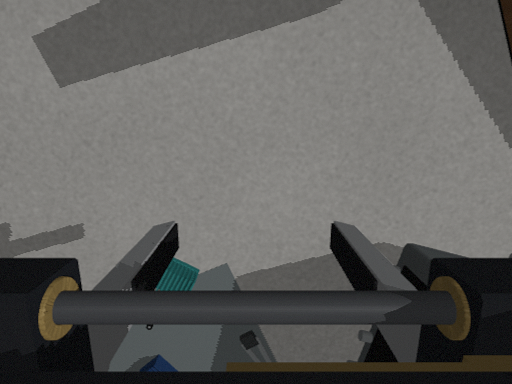

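```bash
python3 - <<'E'
import cv2,numpy as np
im=cv2.imread('pics/a_top.png')
a=cv2.resize(im[110:310,80:260],None,fx=3,fy=3,interpolation=cv2.INTER_CUBIC)
b=cv2.resize(im[110:310,260:440],None,fx=3,fy=3,interpolation=cv2.INTER_CUBIC)
cv2.imwrite('pics/a_l.png',a);cv2.imwrite('pics/a_r.png',b)
E
```

```text
(no output)
```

View pics/a_l.png

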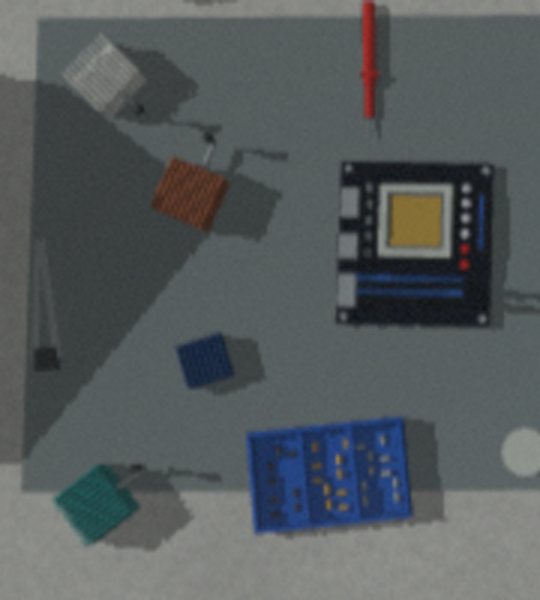

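View pics/a_r.png

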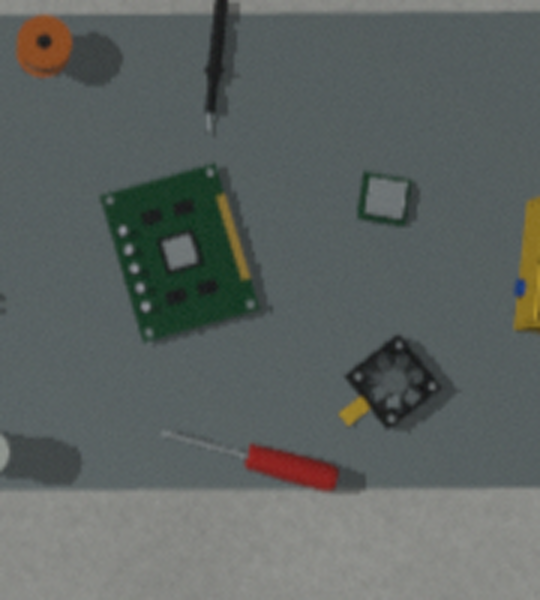

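The top view shows the loose processor at (388,176) and the fan at (391,237), with its tab to the lower left. The socket is at (218,184), with the memory below it at row 205, and the blue sink is at (149,230). Three things look like the heat sink: copper (144,174), grey (115,133) and teal (112,277). The copper one at (144,174) is the one meant, and its lever points up the image. The crop confirms the colour.

```bash
python3 - <<'E'
from h import *
im=save('top','b_top')
c=cal('top')
tops={'processor_mid':.012,'heatsink_mid':.036,'fan_mid':.016,'bluesink_mid':.022}
for q,z in tops.items():
    for r in nets.regions_of('top',q)[:3]:
        m=r['region'].astype(np.uint8); k=np.argwhere(m)
        pts=np.array([unproj('top',(u,v),z,c)[:2] for v,u in k])
        rect=cv2.minAreaRect((pts*1000).astype(np.float32))
        print(q,round(r['score'],2),'c',pts.mean(0).round(4),'rect',[np.round(x,1) for x in rect])
for q in ['memory_top','socket','processor_mid']:
    for r in nets.pinpoint('top',q): print(q,np.round(r['location'],4),round(r['score'],2))
# board & card outlines
hsv=cv2.cvtColor(im,cv2.COLOR_RGB2HSV)
g=cv2.inRange(hsv,(45,90,40),(80,255,255)); 
n,l,st,ce=cv2.connectedComponentsWithStats(g)
for i in range(1,n):
    if st[i,4]>300:
        k=np.argwhere(l==i); pts=np.array([unproj('top',(u,v),.010,c)[:2] for v,u in k]); print('green',ce[i],cv2.minAreaRect((pts*1000).astype(np.float32)))
d=cv2.morphologyEx(cv2.inRange(im,(0,0,0),(45,45,60)),cv2.MORPH_CLOSE,np.ones((9,9)))
n,l,st,ce=cv2.connectedComponentsWithStats(d)
for i in range(1,n):
    if abs(ce[i][0]-218)<15 and abs(ce[i][1]-190)<15:
        k=np.argwhere(l==i); pts=np.array([unproj('top',(u,v),.010,c)[:2] for v,u in k]); print('dark',ce[i],st[i],cv2.minAreaRect((pts*1000).astype(np.float32)))
go([.608,-.336,.13],np.pi/2)
E
```

```text
processor_mid 0.65 c [ 0.6067 -0.3284] rect [array([ 606.7, -328.3]), array([43.8, 43.4]), np.float64(79.9)]
processor_mid 0.65 c [0.575  0.1356] rect [array([568.3, 135.9]), array([141.9, 151.5]), np.float64(89.6)]
heatsink_mid 0.83 c [0.7179 0.413 ] rect [array([717.3, 412.1]), array([51.6, 48. ]), np.float64(46.2)]
heatsink_mid 0.76 c [0.3391 0.4124] rect [array([344.8, 405. ]), array([54.1, 80.4]), np.float64(37.8)]
heatsink_mid 0.69 c [0.6127 0.3362] rect [array([613.8, 335.6]), array([57.6, 54.4]), np.float64(67.3)]
fan_mid 0.85 c [ 0.4384 -0.3248] rect [array([ 433.1, -318.1]), array([61.4, 88.5]), np.float64(38.2)]
bluesink_mid 0.55 c [0.4634 0.3245] rect [array([463.7, 324.1]), array([40.3, 42.7]), np.float64(18.1)]
memory_top [0.5216 0.1378 0.0553] 0.9
socket [0.5855 0.1331 0.0092] 0.9
processor_mid [ 0.6077 -0.3344  0.0058] 0.78
green [319.11362126 193.92159468] ((560.0717163085938, -140.95077514648438), (137.39329528808594, 107.82268524169922), 15.435050010681152)
dark [220.70862724 193.40911557] [ 192  164   53   55 1843] ((570.2909545898438, 135.4950714111328), (138.49252319335938, 147.87718200683594), 88.25518798828125)
turn [-0.     0.    -0.414] shift [-69.18 -68.82  10.05] | t 1.0 tcp [0.2513 0.5722 0.2304] w 0.09429616819840385 F [-0.45  0.78  0.29]
```

{"name": "drive_tool", "arguments": {
  "rows": [
    [0,0,-0.41,-69.2,-68.8,6,0],
    [0,0,-0.41,-69.2,-68.8,6,0],
    [0,0,-0.41,-69.2,-68.8,6,0],
    [0,0,-0.41,-69.2,-68.8,6,0],
    [0,0,-0.41,-69.2,-68.8,6,0]
  ],
  "newtons": 20
}}

```text
clock: 1.62
tool_pos: [0.3656, 0.2811, 0.2115]
tool_rot: [0.002, 1.0, 0.0, 0.0]
force: [2.5, 0.1, 0.3]
grip_width: 0.094
```

```bash
python3 - <<'E'
from h import *
go([.607,-.331,.16],np.radians(80))
s=sensors.state();M=R.from_quat(s['tool_rot']).as_matrix()
for d in (0,.025,.06,.1,.13,.2): print(d,proj('wrist',s['tool_pos']+M@[0,0,d]))
f,cx,cy,T=cal('wrist'); print((M.T@(T[:3,3]-s['tool_pos'])).round(4))
E
```

```text
turn [0.    0.    0.171] shift [-24.38 -61.12   5.13] | t 1.625 tcp [0.3656 0.2811 0.2115] w 0.09402540747993944 F [2.52 0.11 0.27]
0 [256.2243993  251.79661688]
0.025 [255.94109922 234.97314246]
0.06 [255.64673283 217.49250599]
0.1 [255.4028293  203.00855386]
0.13 [255.26220027 194.6574479 ]
0.2 [255.02210197 180.39946475]
[ 0.0702 -0.0012 -0.1552]
```

{"name": "drive_tool", "arguments": {
  "rows": [
    [0,0,0.17,-24.4,-61,5,0],
    [0,0,0.17,-24.4,-61,5,0],
    [0,0,0.17,-24.4,-61,5,0],
    [0,0,0.17,-24.4,-61,5,0],
    [0,0,0.17,-24.4,-61,5,0]
  ]
}}

```text
clock: 2.25
tool_pos: [0.4801, -0.0087, 0.1879]
tool_rot: [0.087, 0.996, 0.0, 0.001]
force: [0.2, 1.4, -0.1]
grip_width: 0.0942
```

```bash
python3 - <<'E'
from h import *
go([.607,-.331,.15],np.radians(80))
E
```

```text
turn [0.001 0.001 0.001] shift [-18.05 -29.56   3.79] | t 2.25 tcp [ 0.4801 -0.0087  0.1879] w 0.09417331613750986 F [ 0.18  1.42 -0.07]
```

{"name": "drive_tool", "arguments": {
  "rows": [
    [0,0,0,-18,-29.5,3.8,0],
    [0,0,0,-18,-29.5,3.8,0],
    [0,0,0,-18,-29.5,3.8,0],
    [0,0,0,-18,-29.5,3.8,0],
    [0,0,0,-18,-29.5,3.8,0]
  ]
}}

```text
clock: 2.88
tool_pos: [0.5938, -0.2977, 0.1536]
tool_rot: [0.086, 0.996, 0.001, 0.001]
force: [1.4, 0.6, 1.1]
grip_width: 0.0941
```

```bash
cat >> h.py <<'E'
def rects(q,z,name,big=True):
    c=cal('wrist'); im=save('wrist',name); out=im.copy()
    for r in nets.regions_of('wrist',q)[:3]:
        m=r['region'].astype(np.uint8); k=np.argwhere(m)
        pts=np.array([unproj('wrist',(u,v),z,c)[:2] for v,u in k])
        rect=cv2.minAreaRect((pts*1000).astype(np.float32))
        print(q,round(r['score'],2),'c',pts.mean(0).round(4),'rect',[np.round(x,1) for x in rect], 'px',k.mean(0)[::-1].round())
    for r in nets.pinpoint('wrist',q)[:3]: print('pin',np.round(r['location'],4),round(r['score'],2))
    return im,c
E
python3 - <<'E'
from h import *
go([.607,-.331,.15],np.radians(80))
im,c=rects('processor_mid',.004,'p1')
# lid: bright low saturation
hsv=cv2.cvtColor(im,cv2.COLOR_RGB2HSV)
m=cv2.inRange(hsv,(0,0,130),(180,40,255)); n,l,st,ce=cv2.connectedComponentsWithStats(m)
for i in range(1,n):
    if 300<st[i,4]<20000:
        k=np.argwhere(l==i); pts=np.array([unproj('wrist',(u,v),.012,c)[:2] for v,u in k]); print(ce[i].round(),st[i,4],cv2.minAreaRect((pts*1000).astype(np.float32)))
E
```

```text
turn [0.001 0.002 0.002] shift [-1.87 -3.05  0.36] | t 2.875 tcp [ 0.5938 -0.2977  0.1536] w 0.09411343548458682 F [1.42 0.65 1.13]
processor_mid 0.66 c [ 0.6066 -0.3344] rect [array([ 607. , -334.4]), array([45.1, 46.1]), np.float64(79.6)] px [222. 207.]
pin [ 0.6078 -0.3336  0.0051] 0.83
[12. 72.] 1998 ((439.24249267578125, -485.1439208984375), (32.58198928833008, 89.08911895751953), 68.71273040771484)
[409. 129.] 771 ((559.7835083007812, -145.06546020507812), (26.00358009338379, 25.576560974121094), 15.470572471618652)
[ 20. 127.] 444 ((494.88726806640625, -504.5623779296875), (24.905048370361328, 17.432241439819336), 80.04216003417969)
[ 11. 153.] 418 ((516.3079833984375, -521.0751953125), (27.36681365966797, 17.093917846679688), 85.09440612792969)
[220. 212.] 1063 ((608.4068603515625, -335.747802734375), (34.0123176574707, 32.55094909667969), 80.01630401611328)
[269. 348.] 5745 ((773.27978515625, -333.2046203613281), (331.61663818359375, 61.34352111816406), 79.9897232055664)
```

View pics/p1.png

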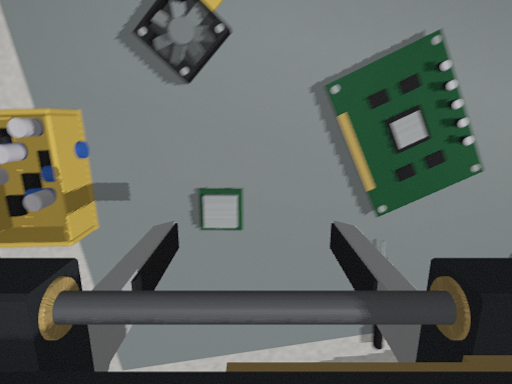

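The processor shows at (221,208) in the wrist view, and its yaw matches the jaws. The card chip is at (409,129).

{"name": "drive_tool", "arguments": {
  "rows": [
    [0,0,0,-2,-3.4,4,0],
    [0,0,0,-2,-3.4,7,0],
    [0,0,0,-2,-3.4,8,0],
    [0,0,0,-2,-3.4,8,0]
  ]
}}

```text
clock: 3.52
tool_pos: [0.6064, -0.3351, 0.0732]
tool_rot: [0.088, 0.996, 0.0, -0.0]
force: [0.1, -0.2, 0.1]
grip_width: 0.094
```

```bash
cat >> h.py <<'E'
def blob(im,c,lo,hi,z,near,amin=300,amax=60000,cam='wrist'):
    hsv=cv2.cvtColor(im,cv2.COLOR_RGB2HSV)
    m=cv2.inRange(hsv,lo,hi); n,l,st,ce=cv2.connectedComponentsWithStats(m)
    for i in range(1,n):
        if amin<st[i,4]<amax:
            k=np.argwhere(l==i); pts=np.array([unproj(cam,(u,v),z,c)[:2] for v,u in k])
            if np.linalg.norm(pts.mean(0)-near)<.06:
                r=cv2.minAreaRect((pts*1000).astype(np.float32)); print('blob',ce[i].round(),st[i,4],[np.round(x,1) for x in r])
E
python3 - <<'E'
from h import *
im,c=rects('processor_mid',.004,'p2')
blob(im,c,(0,0,130),(180,40,255),.012,(.608,-.335))
go([.608,-.335,.031],np.radians(80))
E
```

```text
processor_mid 0.66 c [ 0.6069 -0.3343] rect [array([ 607.6, -334. ]), array([45.6, 46.2]), np.float64(79.9)] px [257. 214.]
pin [ 0.6117 -0.3319  0.0081] 0.62
blob [262. 218.] 1490 [array([ 607.9, -334.1]), array([33.5, 32.5]), np.float64(79.9)]
turn [-0.001  0.002 -0.002] shift [-0.08  0.12  4.34] | t 3.675 tcp [ 0.607  -0.336   0.0744] w 0.09367247317698196 F [-0.78  0.21 -0.01]
```

View pics/p2.png

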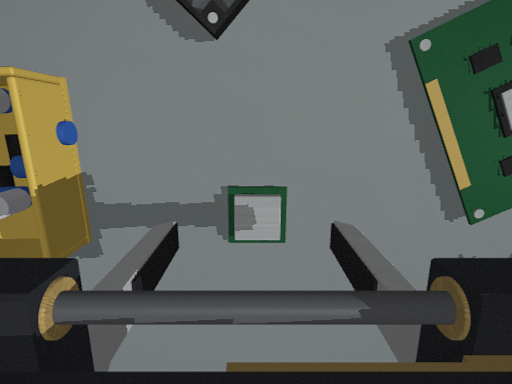

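{"name": "drive_tool", "arguments": {
  "rows": [
    [0,0,0,-0.1,0.2,2.5,0],
    [0,0,0,-0.1,0.2,4.3,0],
    [0,0,0,-0.1,0.2,4.3,60],
    [0,0,0,-0.1,0.2,4.3,255],
    [0,0,0,-0.1,0.2,4.3,255]
  ]
}}

```text
clock: 4.3
tool_pos: [0.6087, -0.3345, 0.0323]
tool_rot: [0.088, 0.996, -0.001, 0.001]
force: [-0.7, -0.5, -1.0]
grip_width: 0.0673
```

{"name": "drive_tool", "arguments": {
  "rows": [
    [0,0,0,0,0,0,255],
    [0,0,0,0,0,0,255]
  ]
}}

```text
clock: 4.55
tool_pos: [0.6089, -0.3346, 0.0327]
tool_rot: [0.088, 0.996, -0.001, 0.002]
force: [-0.2, 0.0, 1.0]
grip_width: 0.0474
```

```bash
python3 - <<'E'
from h import *
go([.586,.132,.12],np.radians(90-1))
save('side','s1',(250,200,450,350),3)
E
```

```text
turn [-0.001  0.003 -0.159] shift [10.42 45.52 -8.82] | t 4.55 tcp [ 0.6089 -0.3346  0.0327] w 0.04736114914877996 F [-0.25  0.03  0.97]
```

{"name": "drive_tool", "arguments": {
  "rows": [
    [0,0,0,0,0,0.2,255],
    [0,0,0,0,0,0.2,255],
    [0,0,0,0,0,0.2,255]
  ]
}}

```text
clock: 4.97
tool_pos: [0.6089, -0.3346, 0.0307]
tool_rot: [0.088, 0.996, -0.001, 0.002]
force: [-0.6, 1.5, 4.7]
grip_width: 0.0331
```

```bash
python3 - <<'E'
from h import *
go([.586,.132,.12],np.radians(90-1))
E
```

```text
turn [-0.001  0.003 -0.159] shift [10.43 45.52 -9.01] | t 4.975 tcp [ 0.6089 -0.3346  0.0307] w 0.0331449902812658 F [-0.63  1.52  4.67]
```

{"name": "drive_tool", "arguments": {
  "rows": [
    [0,0,0,0,0,-5,255],
    [0,0,-0.16,10.5,45.5,-10,255],
    [0,0,-0.16,10.5,45.5,-10,255],
    [0,0,-0.16,10.5,45.5,-10,255],
    [0,0,-0.16,10.5,45.5,-10,255]
  ]
}}

```text
clock: 5.6
tool_pos: [0.5958, -0.0842, 0.107]
tool_rot: [0.008, 1.0, -0.001, 0.002]
force: [1.2, 0.3, -0.7]
grip_width: 0.0337
```

```bash
python3 - <<'E'
from h import *
go([.586,.132,.13],np.radians(90-1))
E
```

```text
turn [-0.001  0.003  0.001] shift [ 1.34 21.6  -2.34] | t 5.6 tcp [ 0.5958 -0.0842  0.107 ] w 0.033748015462444964 F [ 1.2   0.31 -0.73]
```

{"name": "drive_tool", "arguments": {
  "rows": [
    [0,0,0,1.3,21.6,-2.3,255],
    [0,0,0,1.3,21.6,-2.3,255],
    [0,0,0,1.3,21.6,-2.3,255],
    [0,0,0,1.3,21.6,-2.3,255],
    [0,0,0,1.3,21.6,-2.3,255]
  ]
}}

```text
clock: 6.22
tool_pos: [0.5859, 0.1351, 0.1295]
tool_rot: [0.006, 1.0, -0.0, 0.002]
force: [-0.7, -0.4, -0.8]
grip_width: 0.0333
```

```bash
python3 - <<'E'
from h import *
im,c=rects('socket',.014,'k1')
blob(im,c,(15,80,60),(35,255,255),.014,(.586,.132))
blob(im,c,(0,0,150),(180,40,255),.017,(.586,.132))
for r in nets.pinpoint('wrist','memory_top'): print(r)
im=save('top','k1t',(180,140,260,240),6); c=cal('top')
blob(im,c,(15,80,60),(35,255,255),.014,(.586,.132),50,cam='top')
go([.586,.132,.13],np.radians(90-1))
E
```

```text
socket 0.78 c [0.5536 0.1326] rect [array([567.9, 132.9]), array([140.5, 148.3]), np.float64(88.4)] px [252. 161.]
pin [0.5889 0.1354 0.0149] 0.6
blob [252. 187.] 1079 [array([575.2, 132.6]), array([45.9, 19.3]), np.float64(89.3)]
blob [249. 178.] 1280 [array([581.8, 132.5]), array([66.8, 52.6]), np.float64(88.6)]
blob [260. 214.] 425 [array([600.6, 134.1]), array([51.8,  8.6]), np.float64(89.3)]
blob [252. 255.] 757 [array([640. , 133.5]), array([52. , 15.3]), np.float64(89.3)]
{'location': [0.5267, 0.1334, 0.0578], 'score': 0.57}
turn [-0.002  0.003 -0.001] shift [ 0.05  0.15 -0.05] | t 6.475 tcp [0.5865 0.1305 0.1295] w 0.03357990661010058 F [ 0.82 -0.84 -0.98]
```

View pics/k1.png

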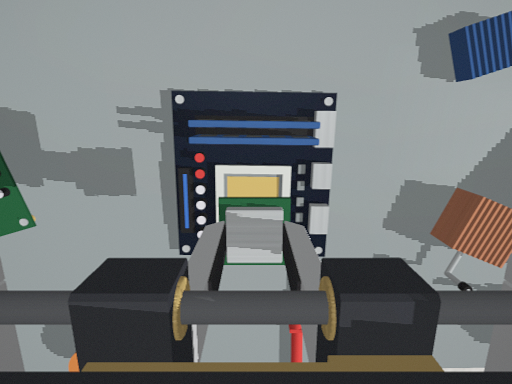

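View pics/k1t.png

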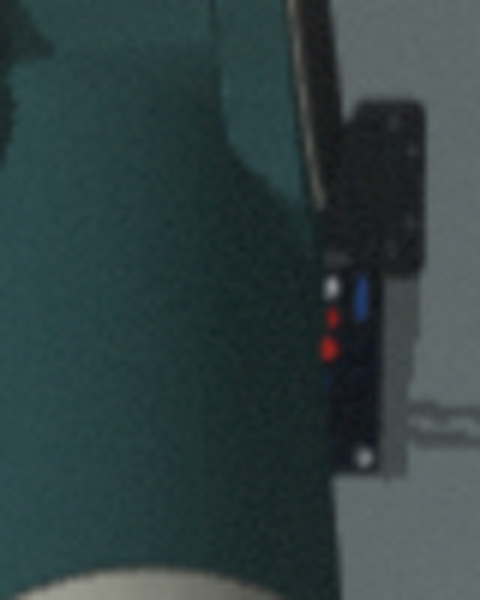

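```bash
python3 - <<'E'
from h import *
im=cv2.imread('pics/b_top.png')[:,:,::-1].copy(); c=cal('top')
blob(im,c,(15,80,60),(35,255,255),.014,(.586,.132),50,cam='top')
blob(im,c,(0,0,120),(180,60,255),.017,(.586,.132),50,cam='top')
blob(im,c,(0,0,110),(180,60,255),.014,(.56,-.143),20,cam='top')
blob(im,c,(0,0,110),(180,60,255),.012,(.608,-.334),20,cam='top')
im,c=rects('socket',.014,'k2')
blob(im,c,(15,80,60),(35,255,255),.014,(.586,.132))
blob(im,c,(0,0,150),(180,40,255),.017,(.586,.132))
go([.588,.1325,.06],np.radians(90-1))
E
```

```text
blob [218. 183.] 287 [array([591., 136.]), array([44.5, 43.9]), np.float64(0.0)]
blob [218. 183.] 171 [array([590.6, 136.9]), array([62.9, 60.7]), np.float64(89.6)]
blob [319. 193.] 68 [array([ 560.6, -140.6]), array([21.5, 22.5]), np.float64(17.0)]
blob [388. 175.] 122 [array([ 609.1, -330.3]), array([32.3, 28.8]), np.float64(79.9)]
socket 0.88 c [0.5536 0.1342] rect [array([567.6, 133. ]), array([140.3, 149. ]), np.float64(88.4)] px [259. 160.]
pin [0.5898 0.1357 0.0144] 0.71
blob [258. 186.] 1121 [array([575.8, 132.9]), array([45.3, 19.3]), np.float64(88.9)]
blob [261. 179.] 1337 [array([581.6, 132.9]), array([66.5, 52.5]), np.float64(88.1)]
blob [260. 214.] 429 [array([602.1, 129.3]), array([51.8, 10.5]), np.float64(88.9)]
blob [252. 256.] 737 [array([639.5, 128.5]), array([52. , 17.3]), np.float64(88.9)]
turn [-0.002  0.003 -0.001] shift [-0.13  0.15  6.96] | t 6.625 tcp [0.5864 0.1311 0.1296] w 0.03344766719232716 F [ 0.63  0.32 -1.02]
```

{"name": "drive_tool", "arguments": {
  "rows": [
    [0,0,0,-0.3,0.2,4,255],
    [0,0,0,-0.3,0.2,7,255],
    [0,0,0,-0.3,0.2,7,255],
    [0,0,0,-0.3,0.2,7,255]
  ]
}}

```text
clock: 7.12
tool_pos: [0.5903, 0.1328, 0.0607]
tool_rot: [0.009, 1.0, -0.001, 0.002]
force: [-0.5, -0.1, -1.0]
grip_width: 0.0338
```

```bash
python3 - <<'E'
from h import *
im,c=rects('socket',.014,'k3')
blob(im,c,(15,80,60),(35,255,255),.014,(.586,.132))
blob(im,c,(0,0,150),(180,40,255),.017,(.586,.132))
blob(im,c,(45,90,30),(80,255,255),.022,(.586,.132))
go([.5895,.1328,.0455],np.radians(90-1.5))
E
```

```text
socket 0.91 c [0.5521 0.1335] rect [array([567.4, 133.2]), array([140.1, 147.8]), np.float64(88.4)] px [256. 166.]
blob [257. 193.] 583 [array([568.9, 133.2]), array([45.8,  5.5]), np.float64(88.9)]
blob [255. 227.] 4892 [array([597.3, 129.5]), array([96.4, 84. ]), np.float64(88.9)]
blob [254. 236.] 2955 [array([598.3, 131.7]), array([38.7, 39.6]), np.float64(88.9)]
blob [254. 204.] 819 [array([577.6, 131.9]), array([46.3, 16. ]), np.float64(88.1)]
turn [-0.001  0.005  0.008] shift [ 0.1  -0.03  1.54] | t 7.275 tcp [0.5904 0.1331 0.0609] w 0.033567666494825774 F [ 0.44 -1.39 -0.75]
```

View pics/k3.png

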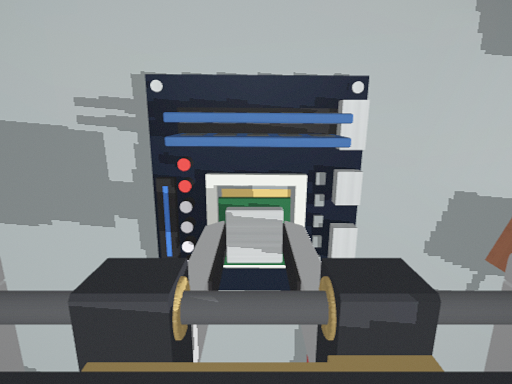

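```bash
python3 - <<'E'
from h import *
im=cv2.imread('pics/k3.png')[:,:,::-1]
print([tuple(int(a) for a in im[v,256]) for v in range(170,212,1)])
for uv,z in [((256,197.5),.034),((218.5,205),.034),((291.5,205),.034),((256,174.5),.017),((206,190),.017),((306.5,190),.017)]: print(uv,unproj('wrist',uv,z).round(4))
E
```

```text
[(37, 46, 62), (31, 33, 47), (26, 29, 40), (93, 98, 98), (135, 139, 134), (240, 243, 238), (241, 243, 238), (239, 241, 236), (238, 240, 235), (238, 240, 235), (238, 241, 235), (238, 240, 235), (239, 241, 235), (239, 241, 236), (240, 243, 238), (213, 217, 213), (169, 176, 176), (163, 171, 173), (160, 169, 176), (232, 207, 139), (235, 209, 132), (233, 208, 133), (232, 208, 133), (233, 208, 134), (233, 209, 134), (237, 211, 135), (211, 190, 117), (93, 95, 56), (31, 88, 57), (50, 117, 75), (54, 122, 79), (52, 119, 77), (53, 121, 78), (40, 90, 59), (40, 87, 58), (34, 84, 51), (55, 95, 71), (133, 134, 135), (132, 133, 136), (128, 131, 132), (183, 188, 187), (204, 207, 207)]
(256, 197.5) [0.5669 0.1335 0.034 ]
(218.5, 205) [0.5713 0.1104 0.034 ]
(291.5, 205) [0.5721 0.1552 0.034 ]
(256, 174.5) [0.5558 0.1338 0.017 ]
(206, 190) [0.5656 0.1005 0.017 ]
(306.5, 190) [0.5669 0.167  0.017 ]
```

{"name": "drive_tool", "arguments": {
  "rows": [
    [0,0,0.01,0,0.1,0.8,255],
    [0,0,0.01,0,0.1,1.4,255],
    [0,0,0.01,0,0.1,1.6,255],
    [0,0,0.01,0,0.1,1.65,255],
    [0,0,0.01,0,0.1,1.65,255]
  ]
}}

```text
clock: 7.9
tool_pos: [0.5904, 0.134, 0.0447]
tool_rot: [0.014, 1.0, -0.0, 0.002]
force: [-3.1, 0.3, 6.9]
grip_width: 0.0335
```

{"name": "drive_tool", "arguments": {
  "rows": [
    [0,0,0,0,0,0,130],
    [0,0,0,0,0,0,130],
    [0,0,0,0,0,-3,130],
    [0,0,0,0,0,-8,0]
  ]
}}

```text
clock: 8.4
tool_pos: [0.5891, 0.1339, 0.1242]
tool_rot: [0.014, 1.0, -0.001, 0.001]
force: [0.8, -0.1, 0.5]
grip_width: 0.0528
```

```bash
python3 - <<'E'
from h import *
im=save('wrist','k4')
go([.605,.330,.15],np.radians(90-18))
E
```

```text
turn [0.002 0.01  0.286] shift [-0.74 19.6  -1.82] | t 8.45 tcp [0.5922 0.1343 0.1315] w 0.057028345498559 F [4.53 1.17 8.13]
```

View pics/k4.png

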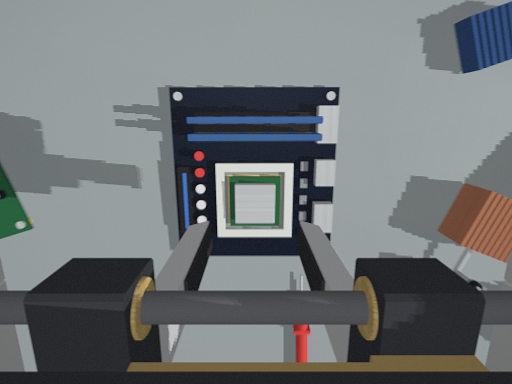

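The processor sits inside the rim, centred at (255,201). Next is the copper heat sink at the right edge (480,220).

{"name": "drive_tool", "arguments": {
  "rows": [
    [0,0,0.29,-0.7,19.6,-2,0],
    [0,0,0.29,-0.7,19.6,-2,0],
    [0,0,0.29,-0.7,19.6,-2,0],
    [0,0,0.29,-0.7,19.6,-2,0],
    [0,0,0.29,-0.7,19.6,-2,0]
  ]
}}

```text
clock: 9.07
tool_pos: [0.6045, 0.3301, 0.1513]
tool_rot: [0.158, 0.987, 0.001, 0.005]
force: [0.3, -0.7, -0.7]
grip_width: 0.0944
```

```bash
python3 - <<'E'
from h import *
im,c=rects('heatsink_mid',.036,'h1')
blob(im,c,(3,90,60),(18,255,255),.036,(.608,.33))
for q in ['processor_mid','socket']:
  for r in nets.pinpoint('wrist',q): print(q,np.round(r['location'],4),r['score'])
go([.605,.330,.15],np.radians(90-18))
E
```

```text
heatsink_mid 0.65 c [0.6118 0.3378] rect [array([627. , 331.2]), array([50.1, 91.3]), np.float64(67.0)] px [266. 202.]
heatsink_mid 0.58 c [0.7053 0.4129] rect [array([705.7, 413.4]), array([82.8, 43.1]), np.float64(78.0)] px [369. 267.]
pin [0.6151 0.3371 0.0167] 0.78
blob [266. 198.] 2953 [array([611. , 338.4]), array([50.2, 55.8]), np.float64(66.9)]
processor_mid [0.592  0.1339 0.0211] 0.56
processor_mid [0.4603 0.321  0.0135] 0.52
turn [ 0.003  0.01  -0.006] shift [0.05 0.15 0.18] | t 9.325 tcp [0.6049 0.3284 0.1518] w 0.09370055058162394 F [ 0.4  -0.76 -0.2 ]
```

View pics/h1.png

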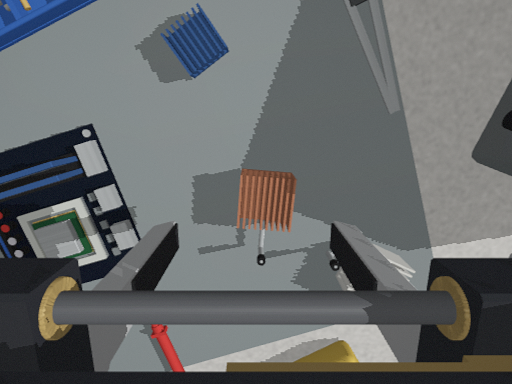

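```bash
python3 - <<'E'
from h import *
go([.6137,.3373,.085],np.radians(67))
E
```

```text
turn [0.004 0.009 0.081] shift [-0.49  1.1   6.69] | t 9.325 tcp [0.6049 0.3284 0.1518] w 0.09370055058162394 F [ 0.4  -0.76 -0.2 ]
```

{"name": "drive_tool", "arguments": {
  "rows": [
    [0,0.01,0.08,-0.5,1.1,3,40],
    [0,0.01,0.08,-0.5,1.1,6.7,40],
    [0,0.01,0.08,-0.5,1.1,6.7,40],
    [0,0.01,0.08,-0.5,1.1,6.7,40]
  ]
}}

```text
clock: 9.82
tool_pos: [0.6146, 0.337, 0.0864]
tool_rot: [0.199, 0.98, 0.002, 0.001]
force: [0.3, 0.4, 1.0]
grip_width: 0.0792
```

```bash
python3 - <<'E'
from h import *
im,c=rects('heatsink_mid',.036,'h2')
blob(im,c,(3,90,60),(18,255,255),.036,(.608,.33))
go([.6137,.3373,.032],np.radians(67))
E
```

```text
heatsink_mid 0.88 c [0.6852 0.4133] rect [array([685.7, 415.5]), array([35.5, 17.9]), np.float64(17.8)] px [389. 266.]
heatsink_mid 0.87 c [0.6099 0.3383] rect [array([624. , 332.2]), array([50.8, 85.3]), np.float64(66.9)] px [255. 214.]
pin [0.726  0.4242 0.0204] 0.81
pin [0.615  0.3379 0.0169] 0.74
blob [255. 210.] 4884 [array([610.9, 338.4]), array([50.2, 56.3]), np.float64(66.9)]
turn [0.006 0.    0.001] shift [ 0.07 -0.08  5.47] | t 9.975 tcp [0.6145 0.3375 0.0867] w 0.0795739924691375 F [ 0.38 -0.07  0.17]
```

View pics/h2.png

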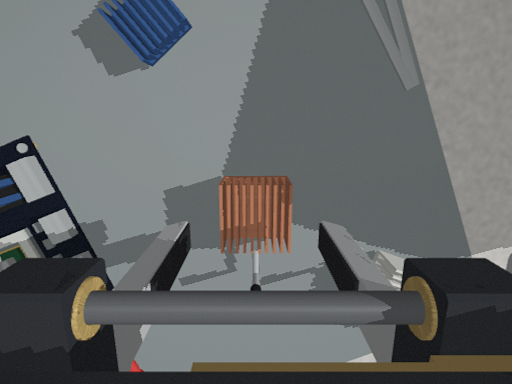

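{"name": "drive_tool", "arguments": {
  "rows": [
    [0,0,0,0.1,0,3,40],
    [0,0,0,0.1,0,5.4,40],
    [0,0,0,0.1,0,5.4,100],
    [0,0,0,0.1,0,5.4,255],
    [0,0,0,0.1,0,5.4,255]
  ],
  "newtons": 25
}}

```text
clock: 10.6
tool_pos: [0.6143, 0.3384, 0.0337]
tool_rot: [0.199, 0.98, 0.003, 0.001]
force: [0.2, -0.2, 0.2]
grip_width: 0.0527
```

{"name": "drive_tool", "arguments": {
  "rows": [
    [0,0,0,0,0,0,255],
    [0,0,0,0,0,0,255]
  ]
}}

```text
clock: 10.85
tool_pos: [0.6144, 0.3384, 0.034]
tool_rot: [0.199, 0.98, 0.003, 0.001]
force: [0.3, -0.7, -1.6]
grip_width: 0.0498
```

```bash
python3 - <<'E'
from h import *
go([.589,.1335,.12],np.radians(88.7))
E
```

```text
turn [ 0.007  0.003 -0.378] shift [ -5.67 -19.8   -8.73] | t 10.85 tcp [0.6144 0.3384 0.034 ] w 0.049837757892220766 F [ 0.29 -0.67 -1.6 ]
```

{"name": "drive_tool", "arguments": {
  "rows": [
    [0,0,0,0,0,-5,255],
    [0,0,-0.19,-3,-9,-9,255],
    [0,0,-0.38,-5.6,-19.8,-9,255],
    [0,0,-0.38,-5.6,-19.8,-9,255],
    [0,0,-0.38,-5.6,-19.8,-9,255]
  ]
}}

```text
clock: 11.48
tool_pos: [0.5882, 0.1296, 0.1235]
tool_rot: [0.012, 1.0, 0.003, 0.002]
force: [0.5, 0.1, -1.8]
grip_width: 0.0499
```

{"name": "drive_tool", "arguments": {
  "rows": [
    [0,0,0,0,0,0,255]
  ]
}}

```text
clock: 11.6
tool_pos: [0.5884, 0.1284, 0.124]
tool_rot: [0.014, 1.0, 0.003, 0.003]
force: [0.2, 1.0, -1.8]
grip_width: 0.0498
```

```bash
python3 - <<'E'
from h import *
im,c=rects('heatsink_mid',.126,'h3')
go([.589,.1335,.075],np.radians(88.7))
for uv,z in [((256,174.5),.017)]: print(uv,unproj('wrist',uv,z).round(4))
E
```

```text
heatsink_mid 0.68 c [0.5823 0.1271] rect [array([603.8, 126.3]), array([50.7, 98.8]), np.float64(88.3)] px [254. 242.]
pin [0.5866 0.1249 0.1059] 0.63
turn [ 0.006  0.005 -0.001] shift [-0.04  0.2   4.84] | t 11.75 tcp [0.5883 0.1313 0.1234] w 0.05013638441333181 F [-0.08  0.36 -1.16]
(256, 174.5) [0.5651 0.133  0.017 ]
```

View pics/h3.png

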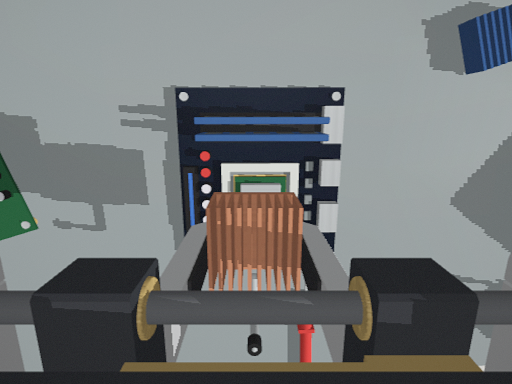

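{"name": "drive_tool", "arguments": {
  "rows": [
    [0,0,0,0,0.2,3,255],
    [0,0,0,0,0.2,4.6,255],
    [0,0,0,0,0.2,5.2,255],
    [0,0,0,0,0.2,5.6,255],
    [0,0,0,0,0.2,5.8,255]
  ]
}}

```text
clock: 12.38
tool_pos: [0.5889, 0.1336, 0.0657]
tool_rot: [0.012, 1.0, 0.003, 0.003]
force: [-0.1, 0.2, -0.8]
grip_width: 0.0494
```

```bash
python3 - <<'E'
from h import *
im=save('wrist','h4')
go([.589,.1335,.060],np.radians(88.7))
E
```

```text
turn [ 0.006  0.005 -0.001] shift [-0.02 -0.01  0.55] | t 12.425 tcp [0.5888 0.1336 0.0655] w 0.04985209202931291 F [-0.2   0.15 -2.35]
```

View pics/h4.png

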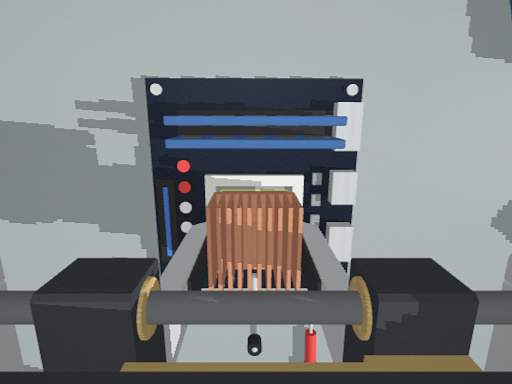

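{"name": "drive_tool", "arguments": {
  "rows": [
    [0,0,0,0,0,0.25,255],
    [0,0,0,0,0,0.45,255],
    [0,0,0,0,0,0.55,255],
    [0,0,0,0,0,0.6,255]
  ]
}}

```text
clock: 12.92
tool_pos: [0.5889, 0.1336, 0.0597]
tool_rot: [0.012, 1.0, 0.003, 0.003]
force: [-2.6, 0.1, 8.0]
grip_width: 0.0498
```

{"name": "drive_tool", "arguments": {
  "rows": [
    [0,0,0,0,0,0,65],
    [0,0,0,0,0,0,65],
    [0,0,0,0,0,0,65],
    [0,0,0,0,0,-5,65],
    [0,0,0,0,0,-10,65]
  ]
}}

```text
clock: 13.55
tool_pos: [0.5881, 0.1329, 0.1607]
tool_rot: [0.012, 1.0, 0.003, 0.002]
force: [0.6, -0.4, 0.2]
grip_width: 0.0702
```

```bash
python3 - <<'E'
from h import *
im,c=rects('heatsink_mid',.062,'h5')
blob(im,c,(3,90,60),(18,255,255),.062,(.588,.13))
blob(im,c,(0,0,150),(180,40,255),.017,(.586,.132))
save('side','h5s',(190,130,290,220),6)
go([.438,-.332,.16],np.radians(126-90))
E
```

```text
heatsink_mid 0.58 c [0.5857 0.1325] rect [array([603.2, 131.7]), array([50.5, 91.6]), np.float64(89.9)] px [254. 200.]
pin [0.5855 0.1319 0.0438] 0.94
blob [254. 197.] 3392 [array([586.2, 132.3]), array([50.7, 56.5]), np.float64(88.5)]
blob [257. 176.] 903 [array([589.2, 133. ]), array([66.1, 65.5]), np.float64(88.6)]
turn [0.009 0.003 0.919] shift [ 13.98 -46.86  -0.39] | t 13.75 tcp [0.5886 0.1332 0.1603] w 0.0703020171585325 F [0.02 0.4  0.11]
```

View pics/h5.png

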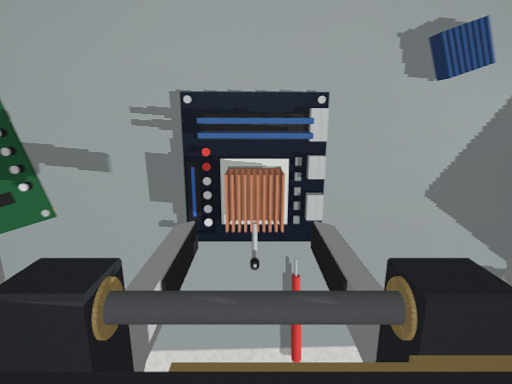

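View pics/h5s.png

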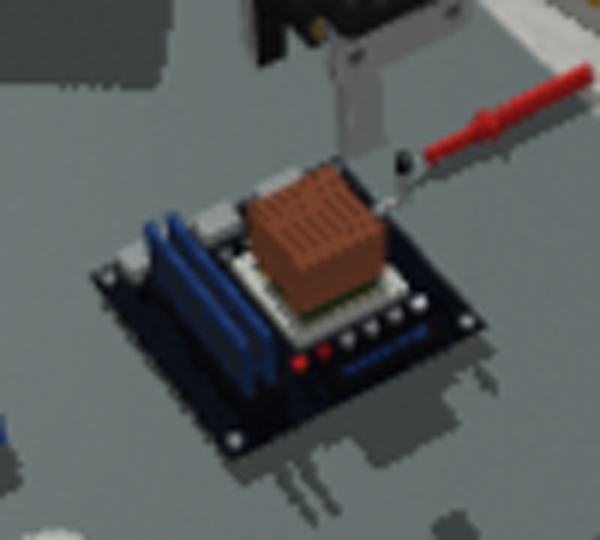

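The copper sink stands level on the processor, lever away from the memory, near (.589,.132). Next is the fan.

{"name": "drive_tool", "arguments": {
  "rows": [
    [0,0,0.92,14,-46.9,-0.4,0],
    [0,0,0.92,14,-46.9,-0.4,0],
    [0,0,0.92,14,-46.9,-0.4,0],
    [0,0,0.92,14,-46.9,-0.4,0],
    [0,0,0.92,14,-46.9,-0.4,0]
  ]
}}

```text
clock: 14.38
tool_pos: [0.4907, -0.1658, 0.159]
tool_rot: [0.457, 0.89, 0.004, 0.001]
force: [1.6, -0.2, -0.1]
grip_width: 0.0939
```

```bash
python3 - <<'E'
from h import *
go([.441,-.333,.15],np.radians(126-90))
E
```

```text
turn [ 0.008 -0.002 -0.006] shift [-10.7  -13.79   0.76] | t 14.375 tcp [ 0.4907 -0.1658  0.159 ] w 0.09389544655695357 F [ 1.64 -0.16 -0.09]
```

{"name": "drive_tool", "arguments": {
  "rows": [
    [0,0,0,-10.7,-13.8,0.8,0],
    [0,0,0,-10.7,-13.8,0.8,0],
    [0,0,0,-10.7,-13.8,0.8,0],
    [0,0,0,-10.7,-13.8,0.8,0]
  ]
}}

```text
clock: 14.88
tool_pos: [0.4381, -0.3366, 0.1482]
tool_rot: [0.46, 0.888, 0.003, -0.0]
force: [0.3, 1.3, -1.0]
grip_width: 0.0938
```

```bash
python3 - <<'E'
from h import *
im,c=rects('fan_mid',.016,'f1')
blob(im,c,(18,120,80),(35,255,255),.005,(.41,-.29),100)
go([.441,-.333,.08],np.radians(126-90))
E
```

```text
fan_mid 0.74 c [ 0.4366 -0.3301] rect [array([ 432.5, -324.5]), array([61.2, 88. ]), np.float64(36.8)] px [257. 187.]
pin [ 0.4458 -0.3324  0.0069] 0.77
blob [256. 147.] 392 [array([ 414.4, -299.9]), array([13.5, 25.8]), np.float64(35.6)]
turn [ 0.007 -0.004 -0.006] shift [-0.1  -0.09  6.86] | t 15.025 tcp [ 0.4409 -0.3321  0.1486] w 0.09413178072510395 F [1.04 0.17 0.12]
```

View pics/f1.png

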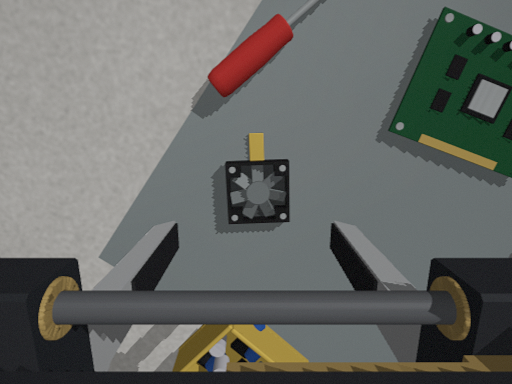

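```bash
python3 - <<'E'
from h import *
go([.4405,-.335,.07],np.radians(36.8))
E
```

```text
turn [ 0.007 -0.004 -0.02 ] shift [-0.24 -0.26  7.86] | t 15.025 tcp [ 0.4409 -0.3321  0.1486] w 0.09413178072510395 F [1.04 0.17 0.12]
```

{"name": "drive_tool", "arguments": {
  "rows": [
    [0.007,-0.004,-0.02,-0.2,-0.3,5,0],
    [0.007,-0.004,-0.02,-0.2,-0.3,7.8,0],
    [0.007,-0.004,-0.02,-0.2,-0.3,7.8,0],
    [0.007,-0.004,-0.02,-0.2,-0.3,7.8,0]
  ]
}}

```text
clock: 15.52
tool_pos: [0.4407, -0.3346, 0.0716]
tool_rot: [0.447, 0.894, 0.0, 0.001]
force: [0.1, -0.5, 0.1]
grip_width: 0.0942
```

```bash
python3 - <<'E'
from h import *
im,c=rects('fan_mid',.016,'f2')
blob(im,c,(18,120,80),(35,255,255),.005,(.41,-.29),100)
go([.4405,-.335,.028],np.radians(36.8))
E
```

```text
fan_mid 0.57 c [ 0.4362 -0.3298] rect [array([ 431.9, -324. ]), array([61.6, 86.8]), np.float64(37.0)] px [254. 209.]
pin [ 0.4452 -0.3329  0.0084] 0.73
blob [254. 155.] 694 [array([ 414.3, -300.3]), array([13.8, 26.5]), np.float64(36.8)]
turn [0.001 0.002 0.001] shift [ 0.01 -0.02  4.37] | t 15.675 tcp [ 0.4406 -0.3349  0.0717] w 0.09382355243770922 F [-1.   -0.71  0.27]
```

View pics/f2.png

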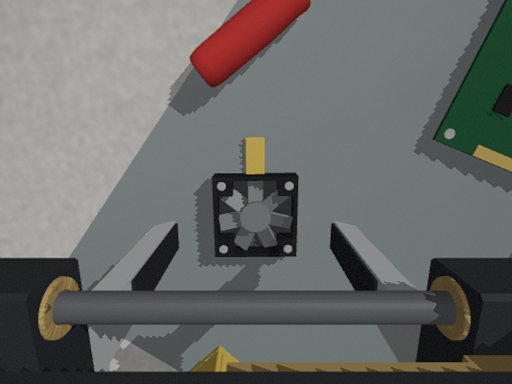

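The fan is centred and square between the jaws at (255,215), with its tab up the image.

{"name": "drive_tool", "arguments": {
  "rows": [
    [0,0,0,0,0,2.5,0],
    [0,0,0,0,0,4.4,0],
    [0,0,0,0,0,4.4,80],
    [0,0,0,0,0,4.4,255],
    [0,0,0,0,0,4.4,255]
  ],
  "newtons": 20
}}

```text
clock: 16.3
tool_pos: [0.4411, -0.3352, 0.0284]
tool_rot: [0.447, 0.894, 0.0, 0.001]
force: [0.1, -0.7, -0.6]
grip_width: 0.0678
```

{"name": "drive_tool", "arguments": {
  "rows": [
    [0,0,0,0,0,0,255],
    [0,0,0,0,0,0,255]
  ]
}}

```text
clock: 16.55
tool_pos: [0.4412, -0.3352, 0.0287]
tool_rot: [0.447, 0.894, 0.0, 0.002]
force: [-0.4, 0.6, 4.3]
grip_width: 0.0599
```

```bash
python3 - <<'E'
from h import *
go([.589,.1325,.16],np.radians(88.6))
E
```

```text
turn [ 0.001  0.003 -0.903] shift [ 28.53  39.9  -13.13] | t 16.55 tcp [ 0.4412 -0.3352  0.0287] w 0.05994345418150586 F [-0.4   0.6   4.32]
```

{"name": "drive_tool", "arguments": {
  "rows": [
    [0,0,0,0,0,-6,255],
    [0,0,-0.18,5,7,-12,255],
    [0,0,-0.9,28.5,39.9,-13,255],
    [0,0,-0.9,28.5,39.9,-13,255],
    [0,0,-0.9,28.5,39.9,-13,255]
  ]
}}

```text
clock: 17.18
tool_pos: [0.5133, -0.106, 0.1396]
tool_rot: [0.089, 0.996, -0.0, 0.002]
force: [0.8, 0.1, -0.7]
grip_width: 0.0598
```

```bash
python3 - <<'E'
from h import *
go([.589,.1325,.16],np.radians(88.6))
E
```

```text
turn [-0.001  0.004 -0.155] shift [-3.21 24.82 -2.04] | t 17.175 tcp [ 0.5133 -0.106   0.1396] w 0.059803704473380626 F [ 0.82  0.05 -0.74]
```

{"name": "drive_tool", "arguments": {
  "rows": [
    [0,0,-0.155,-3.2,24.8,-2,255],
    [0,0,-0.155,-3.2,24.8,-2,255],
    [0,0,-0.155,-3.2,24.8,-2,255],
    [0,0,-0.155,-3.2,24.8,-2,255],
    [0,0,-0.155,-3.2,24.8,-2,255]
  ]
}}

```text
clock: 17.8
tool_pos: [0.5891, 0.1376, 0.1595]
tool_rot: [0.009, 1.0, 0.0, 0.002]
force: [-0.3, -1.3, -0.9]
grip_width: 0.0599
```

{"name": "drive_tool", "arguments": {
  "rows": [
    [0,0,0,0,0,0,255]
  ]
}}

```text
clock: 17.92
tool_pos: [0.589, 0.1372, 0.1593]
tool_rot: [0.009, 1.0, -0.0, 0.002]
force: [0.6, -0.2, -1.1]
grip_width: 0.0596
```

```bash
python3 - <<'E'
from h import *
im=save('wrist','f3')
go([.589,.1325,.0907],np.radians(88.6))
E
```

```text
turn [0.    0.004 0.007] shift [ 0.01 -0.5   6.86] | t 17.975 tcp [0.5889 0.1375 0.1593] w 0.059991494065490064 F [-0.01  0.74 -1.41]
```

View pics/f3.png

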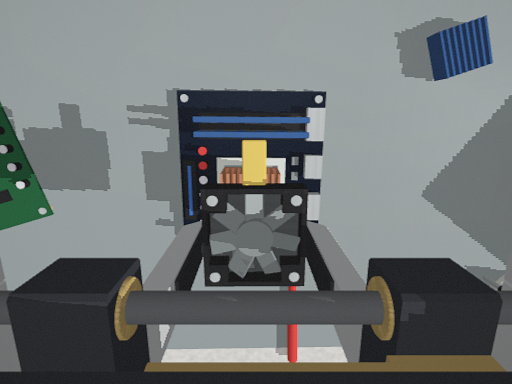

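{"name": "drive_tool", "arguments": {
  "rows": [
    [0,0,0.007,0,-0.5,3,255],
    [0,0,0.007,0,-0.5,5.5,255],
    [0,0,0.007,0,-0.5,6.3,255],
    [0,0,0.007,0,-0.5,6.6,255],
    [0,0,0.007,0,-0.5,6.75,255]
  ]
}}

```text
clock: 18.6
tool_pos: [0.5895, 0.1324, 0.0926]
tool_rot: [0.012, 1.0, 0.0, 0.002]
force: [0.3, 0.5, -0.6]
grip_width: 0.06
```

{"name": "drive_tool", "arguments": {
  "rows": [
    [0,0,0,0,0,0.1,255],
    [0,0,0,0,0,0.15,255]
  ]
}}

```text
clock: 18.85
tool_pos: [0.5897, 0.1325, 0.0915]
tool_rot: [0.012, 1.0, 0.0, 0.003]
force: [0.2, -0.0, -0.8]
grip_width: 0.0599
```

{"name": "drive_tool", "arguments": {
  "rows": [
    [0,0,0,0,0,0.08,255],
    [0,0,0,0,0,0.12,255],
    [0,0,0,0,0,0.14,255]
  ]
}}

```text
clock: 19.23
tool_pos: [0.5899, 0.1325, 0.0906]
tool_rot: [0.012, 1.0, 0.001, 0.003]
force: [-2.5, -0.4, 9.5]
grip_width: 0.0597
```

{"name": "drive_tool", "arguments": {
  "rows": [
    [0,0,0,0,0,0,45],
    [0,0,0,0,0,0,45],
    [0,0,0,0,0,0,45],
    [0,0,0,0,0,-4,45],
    [0,0,0,0,0,-9,45]
  ]
}}

```text
clock: 19.85
tool_pos: [0.5888, 0.1322, 0.181]
tool_rot: [0.012, 1.0, 0.0, 0.002]
force: [1.0, 0.2, -0.2]
grip_width: 0.0774
```

```bash
python3 - <<'E'
from h import *
im,c=rects('fan_mid',.078,'f5')
save('side','f5s',(190,130,290,220),6)
go([.464,.320,.15],np.radians(108))
go([.464,.320,.15],np.radians(18))
E
```

```text
fan_mid 0.95 c [0.5821 0.131 ] rect [array([574.9, 130.8]), array([61.1, 87.5]), np.float64(88.7)] px [254. 194.]
pin [0.5881 0.1324 0.0708] 0.57
pin [0.4601 0.3192 0.0081] 0.17
turn [ 0.001  0.008 -0.339] shift [13.05 18.42  3.07] | t 20.05 tcp [0.5897 0.1326 0.1813] w 0.07733413083732692 F [-0.03 -0.34 -0.54]
turn [0.006 0.005 1.232] shift [13.05 18.42  3.07] | t 20.05 tcp [0.5897 0.1326 0.1813] w 0.07733413083732692 F [-0.03 -0.34 -0.54]
```

View pics/f5.png

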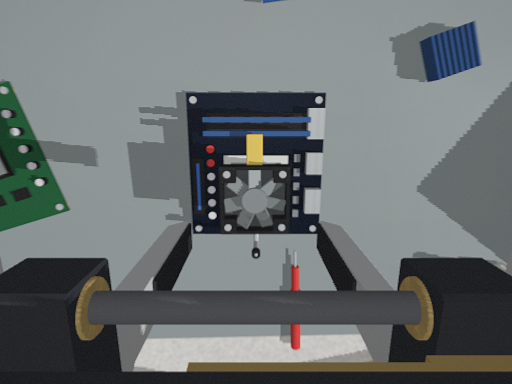

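View pics/f5s.png

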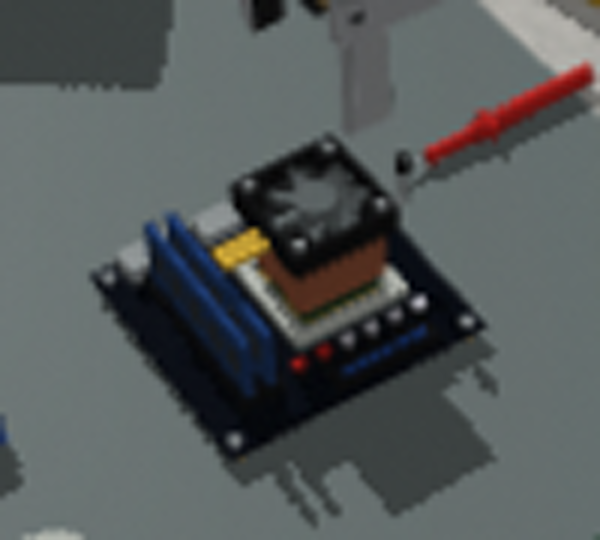

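The fan lies flat and centred with its yellow tab on the memory side. Now the blue sink, at (450,52) in the wrist view. The divided blue tray nearby is not it; the finned 40 mm block is.

{"name": "drive_tool", "arguments": {
  "rows": [
    [0,0.008,-0.34,13,18.4,3,0],
    [0,0.008,-0.34,13,18.4,3,0],
    [0,0.008,-0.34,13,18.4,3,0],
    [0,0.008,-0.34,13,18.4,3,0],
    [0,0.008,-0.34,13,18.4,3,0]
  ]
}}

```text
clock: 20.68
tool_pos: [0.4618, 0.3222, 0.1491]
tool_rot: [-0.159, 0.987, 0.0, -0.002]
force: [0.2, -0.7, -0.4]
grip_width: 0.0939
```

```bash
python3 - <<'E'
from h import *
im,c=rects('bluesink_mid',.022,'b1')
blob(im,c,(100,90,30),(130,255,255),.022,(.464,.32))
go([.463,.320,.08],np.radians(108))
E
```

```text
bluesink_mid 0.67 c [0.4587 0.321 ] rect [array([459.6, 321.5]), array([41.5, 39.7]), np.float64(17.4)] px [255. 193.]
pin [0.4605 0.3221 0.0095] 0.86
blob [255. 193.] 1753 [array([461.1, 321.8]), array([42.7, 39.9]), np.float64(18.3)]
turn [ 0.    -0.001  0.   ] shift [0.13 0.18 7.01] | t 20.825 tcp [0.4649 0.3187 0.1501] w 0.09409446956483757 F [ 0.24 -0.49  0.33]
```

View pics/b1.png

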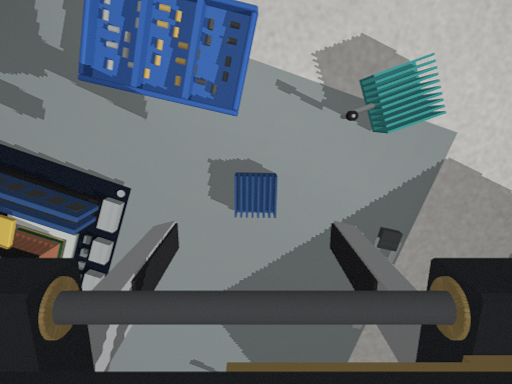

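```bash
python3 - <<'E'
from h import *
go([.462,.322,.033],np.radians(108))
E
```

```text
turn [ 0.    -0.001  0.   ] shift [ 0.16  0.4  11.71] | t 20.825 tcp [0.4649 0.3187 0.1501] w 0.09409446956483757 F [ 0.24 -0.49  0.33]
```

{"name": "drive_tool", "arguments": {
  "rows": [
    [0,0,0,0.2,0.4,5,20],
    [0,0,0,0.2,0.4,8,20],
    [0,0,0,0.2,0.4,8,20],
    [0,0,0,0.2,0.4,8,20]
  ]
}}

```text
clock: 21.32
tool_pos: [0.4627, 0.3215, 0.0712]
tool_rot: [-0.156, 0.988, 0.0, 0.0]
force: [0.4, -0.8, 0.5]
grip_width: 0.0868
```

```bash
python3 - <<'E'
from h import *
im,c=rects('bluesink_mid',.022,'b2')
blob(im,c,(100,90,30),(130,255,255),.022,(.464,.32))
go([.462,.322,.033],np.radians(108))
E
```

```text
bluesink_mid 0.73 c [0.4586 0.3208] rect [array([460.1, 321.5]), array([44.7, 40.5]), np.float64(17.4)] px [256. 217.]
pin [0.4611 0.3231 0.0107] 0.6
blob [257. 216.] 3157 [array([460.2, 322. ]), array([43.9, 39.9]), np.float64(17.9)]
turn [ 0.001  0.001 -0.   ] shift [0.04 0.   3.84] | t 21.475 tcp [0.4624 0.3221 0.0714] w 0.0867341433160434 F [-0.59 -0.19  0.38]
```

View pics/b2.png

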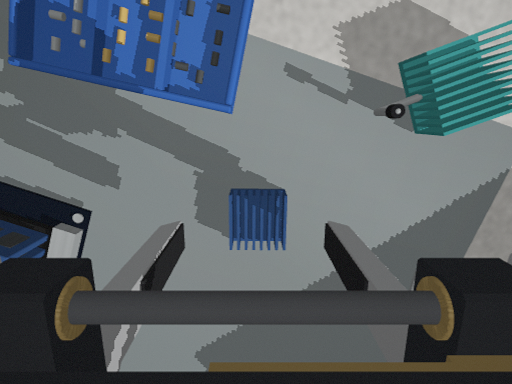

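{"name": "drive_tool", "arguments": {
  "rows": [
    [0,0,0,0,0,2.5,20],
    [0,0,0,0,0,3.8,20],
    [0,0,0,0,0,3.9,150],
    [0,0,0,0,0,3.9,255],
    [0,0,0,0,0,3.9,255]
  ]
}}

```text
clock: 22.1
tool_pos: [0.4627, 0.3223, 0.033]
tool_rot: [-0.156, 0.988, 0.001, 0.001]
force: [-0.7, 0.8, 0.4]
grip_width: 0.0602
```

{"name": "drive_tool", "arguments": {
  "rows": [
    [0,0,0,0,0,0,255],
    [0,0,0,0,0,0,255],
    [0,0,0,0,0,0,255]
  ]
}}

```text
clock: 22.48
tool_pos: [0.4628, 0.3225, 0.0333]
tool_rot: [-0.156, 0.988, 0.001, 0.001]
force: [-1.7, -0.9, 5.9]
grip_width: 0.0399
```

```bash
python3 - <<'E'
from h import *
go([.560,-.145,.15],np.radians(105.5))
E
```

```text
turn [0.001 0.002 0.043] shift [  5.17 -47.45 -11.74] | t 22.475 tcp [0.4628 0.3225 0.0333] w 0.039889294668723735 F [-1.7  -0.89  5.9 ]
```

{"name": "drive_tool", "arguments": {
  "rows": [
    [0,0,0,0,0,-6,255],
    [0,0,0,0,0,-12,255],
    [0,0,0.04,5.2,-47.5,-13,255],
    [0,0,0.04,5.2,-47.5,-13,255],
    [0,0,0.04,5.2,-47.5,-13,255]
  ]
}}

```text
clock: 23.1
tool_pos: [0.5008, 0.1369, 0.1572]
tool_rot: [-0.137, 0.991, 0.001, 0.001]
force: [1.5, 0.4, -1.1]
grip_width: 0.0396
```

```bash
python3 - <<'E'
from h import *
go([.560,-.145,.15],np.radians(105.5))
E
```

```text
turn [0.001 0.002 0.004] shift [  1.94 -28.74   0.67] | t 23.1 tcp [0.5008 0.1369 0.1572] w 0.03960614535402835 F [ 1.47  0.44 -1.14]
```

{"name": "drive_tool", "arguments": {
  "rows": [
    [0,0,0,1.9,-28.7,0.6,255],
    [0,0,0,1.9,-28.7,0.6,255],
    [0,0,0,1.9,-28.7,0.6,255],
    [0,0,0,1.9,-28.7,0.6,255],
    [0,0,0,1.9,-28.7,0.6,255]
  ]
}}

```text
clock: 23.72
tool_pos: [0.5601, -0.1478, 0.1507]
tool_rot: [-0.136, 0.991, 0.001, 0.001]
force: [0.8, 0.6, -1.0]
grip_width: 0.0397
```

{"name": "drive_tool", "arguments": {
  "rows": [
    [0,0,0,0,0,0,255],
    [0,0,0,0,0,0,255]
  ]
}}

```text
clock: 23.98
tool_pos: [0.5599, -0.1472, 0.1505]
tool_rot: [-0.136, 0.991, 0.001, 0.001]
force: [-0.2, -0.4, -0.6]
grip_width: 0.0399
```

```bash
python3 - <<'E'
from h import *
im,c=rects('card_chip',.010,'c1')
blob(im,c,(0,0,120),(180,40,255),.014,(.56,-.145),50)
blob(im,c,(45,90,40),(80,255,255),.010,(.56,-.145),1000)
blob(im,c,(15,90,60),(35,255,255),.010,(.56,-.145),200)
go([.560,-.145,.06],np.radians(105.5))
E
```

```text
card_chip 0.6 c [ 0.5325 -0.1516] rect [array([ 543.6, -149.3]), array([107.4, 110.4]), np.float64(15.5)] px [258. 164.]
pin [ 0.5593 -0.1433  0.013 ] 0.65
blob [306. 172.] 62 [array([ 526.8, -105.7]), array([7.8, 7.7]), np.float64(17.7)]
blob [258. 190.] 567 [array([ 556.1, -145.1]), array([19.9, 25.4]), np.float64(15.5)]
blob [305. 190.] 62 [array([ 543.9, -101.2]), array([8. , 7.8]), np.float64(17.7)]
blob [304. 208.] 57 [array([561.8, -96. ]), array([7.3, 6.9]), np.float64(17.7)]
blob [261. 159.] 7808 [array([ 543.4, -148.9]), array([107.4, 109.4]), np.float64(15.5)]
blob [206. 187.] 637 [array([ 568.8, -194.7]), array([72.4,  8.6]), np.float64(15.5)]
turn [0.001 0.002 0.003] shift [0.01 0.12 9.07] | t 24.125 tcp [ 0.5602 -0.1463  0.1507] w 0.039737228294054155 F [-0.85  1.06 -1.09]
```

View pics/c1.png

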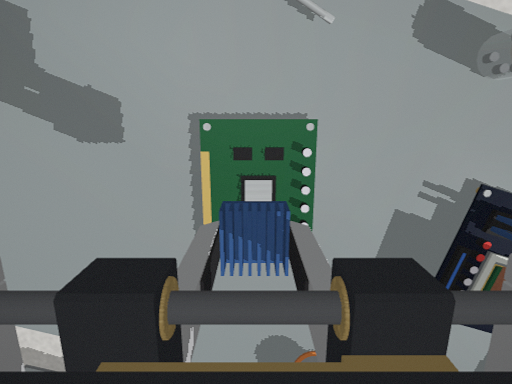

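```bash
python3 - <<'E'
from h import *
go([.5605,-.1445,.0473],np.radians(105.5))
E
```

```text
turn [0.001 0.002 0.003] shift [-0.05  0.15 10.34] | t 24.125 tcp [ 0.5602 -0.1463  0.1507] w 0.039737228294054155 F [-0.85  1.06 -1.09]
```

{"name": "drive_tool", "arguments": {
  "rows": [
    [0,0,0,-0.1,0.2,5,255],
    [0,0,0,-0.1,0.2,8.5,255],
    [0,0,0,-0.1,0.2,9.5,255],
    [0,0,0,-0.1,0.2,9.5,255]
  ]
}}

```text
clock: 24.62
tool_pos: [0.561, -0.1436, 0.0561]
tool_rot: [-0.137, 0.991, 0.001, 0.001]
force: [0.2, -0.4, -0.3]
grip_width: 0.0396
```

```bash
python3 - <<'E'
from h import *
im=save('wrist','c2')
go([.5605,-.1445,.0473],np.radians(105.5))
im=cv2.cvtColor(im,cv2.COLOR_RGB2BGR); cv2.imwrite('pics/c2z.png',cv2.resize(im[120:300,160:350],None,fx=3,fy=3))
E
```

```text
turn [0.001 0.003 0.004] shift [ 0.11 -0.04  0.95] | t 24.675 tcp [ 0.5614 -0.1439  0.0568] w 0.03979566145413887 F [ 0.96 -0.87  0.07]
```

View pics/c2z.png

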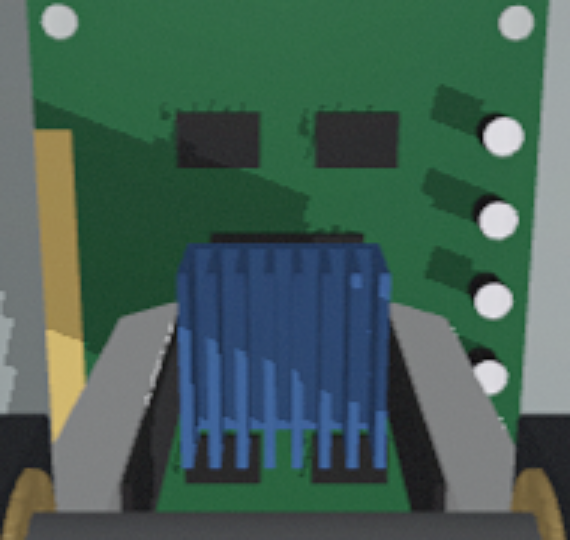

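{"name": "drive_tool", "arguments": {
  "rows": [
    [0,0,0,0.1,0,0.5,255],
    [0,0,0,0.1,0,0.8,255],
    [0,0,0,0.1,0,0.95,255],
    [0,0,0,0.1,0,0.98,255]
  ]
}}

```text
clock: 25.18
tool_pos: [0.5606, -0.1441, 0.0473]
tool_rot: [-0.137, 0.991, 0.001, 0.002]
force: [-2.6, 1.0, 8.2]
grip_width: 0.0396
```

{"name": "drive_tool", "arguments": {
  "rows": [
    [0,0,0,0,0,0,105],
    [0,0,0,0,0,0,105],
    [0,0,0,0,0,0,105],
    [0,0,0,0,0,-4,105],
    [0,0,0,0,0,-9,105]
  ]
}}

```text
clock: 25.8
tool_pos: [0.5596, -0.1442, 0.1377]
tool_rot: [-0.137, 0.991, 0.001, 0.001]
force: [0.8, 0.0, 0.8]
grip_width: 0.055
```

{"name": "drive_tool", "arguments": {
  "rows": [
    [0,0,0,0,0,-4,105],
    [0,0,0,0,0,-4,105],
    [0,0,0,0,0,-4,105]
  ]
}}

```text
clock: 26.18
tool_pos: [0.5593, -0.1441, 0.177]
tool_rot: [-0.137, 0.991, 0.001, 0.0]
force: [-0.1, -0.0, -0.4]
grip_width: 0.0554
```

```bash
python3 - <<'E'
from h import *
im,c=rects('bluesink_mid',.036,'c3')
blob(im,c,(100,90,30),(130,255,255),.036,(.56,-.145))
save('side','c3s',(190,130,350,290),4)
im=save('top','c3t'); 
go([.5605,-.1445,.2],np.radians(105.5))
E
```

```text
bluesink_mid 0.84 c [ 0.5581 -0.1465] rect [array([ 558.6, -146.6]), array([43.7, 40.4]), np.float64(16.5)] px [253. 190.]
pin [ 0.5577 -0.1472  0.0264] 0.77
blob [253. 190.] 1653 [array([ 558.9, -145.7]), array([42.6, 40.5]), np.float64(15.6)]
turn [0.002 0.    0.003] shift [-0.11 -0.05 -2.32] | t 26.425 tcp [ 0.5593 -0.1443  0.1768] w 0.05521337109478496 F [ 0.26 -0.42 -0.22]
```

View pics/c3.png

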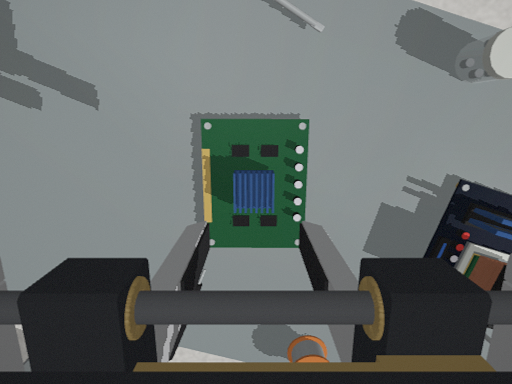

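View pics/c3s.png

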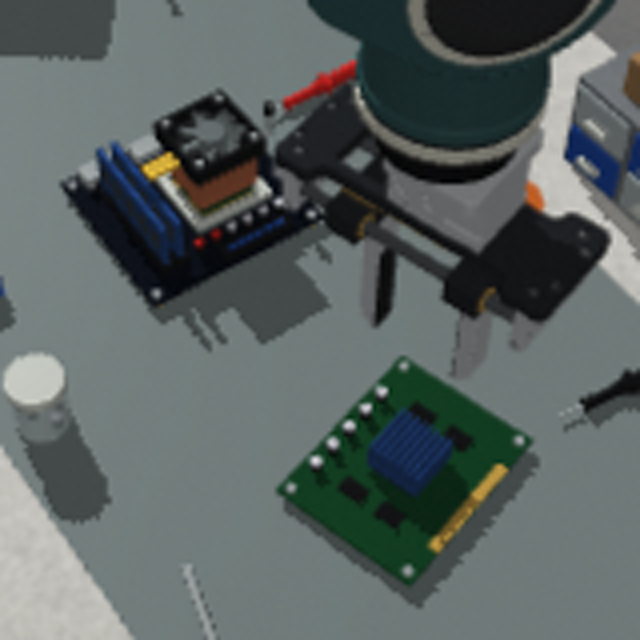

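View pics/c3t.png

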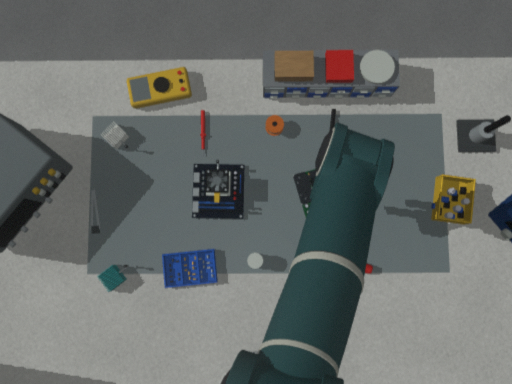

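The blue sink sits centred and square on the chip at (253,190). The fan stack at (218,184) in the top view is intact. The jar (256,261) and spool (276,126) are where they started.

```bash
python3 - <<'E'
from bench import ticket
print(ticket.close_job())
E
```

```text
the job is handed in; nothing more can be done
None
```

All four parts are placed in the required order, and I handed the job in at about 26.4 s of the 93 s. The interface gave no verdict, so the checks below are my own.

- **Processor:** it lies within the socket rim, about 1 mm off centre by the picture taken just before it was set down. A picture taken after release shows it centred in the rim.
- **Copper heat sink:** it was set down slowly, with a contact force of about 8 N. It stands upright within about 1 mm of the socket centre, with the lever pointing away from the memory.
- **Fan:** it lies flat and square within about 2 mm of the heat sink's centre, with its yellow tab on the memory side.
- **Blue heat sink:** it sits square on the card's chip, within about 2 mm.
- **Jar and spool:** both appear at the same pixels in the top view as at the start.

The only disagreement was the top camera, which read about 4 mm off in y compared with the wrist camera. I used the wrist camera for every placement, and the grasps agreed with it. At hand-in the gripper was open and about 0.1 m above the parts.

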